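# Crank out the food mill, then hold it dripping over the dish

## Robot

A 7-joint arm with a two-finger parallel gripper is mounted at the origin on a cart in front of the work surface, level with it; the furniture and walls round the work are solid. World frame = base frame: x ahead of the robot, y to its left, z up, the work surface at z = 0. Lengths are in m, angles in rad, forces in N, time in s.
With the tool pointing down it reaches from about 0.35 to 0.775 m from the base axis. Payload 3.1 kg.
Tool frame: the origin (TCP) lies between the finger pads; the fingertips stand 17 mm ahead of it and the grasp point (between the pads) lies 2 mm behind it; z points along the fingers, y is the line along which they close (so a half turn about z gives the same grasp; the last joint's range is limited). The gripper opens to 85 mm and grips with 20 to 120 N. Pads are 22 mm wide; open, the fingers measure 114 mm over their backs; the gripper's body (76 mm by 85 mm) begins 54 mm behind the grasp point. The pads swing forward as they close: fully open they stand 13 mm farther back than shut.
Start: joints at [1.155, 0.311, 0.014, 1.512, -0.004, 1.319, -0.027], TCP at [0.201, -0.512, 0.213] pointing down, gripper open.
Joint ranges: [-2.7, 2.7], [-0.3, 1.91], [-1.27, 1.3], [0.12, 2.57], [-1.44, 4.58], [0.2, 2.03], [-3.05, 3.05]. Speed limits (rad/s): [2.79, 2.79, 3.14, 3.14, 3.14, 3.14, 3.14].

## Interface

Orientations are given as a unit quaternion [x, y, z, w].
In Python, from station import env gives the robot as it stands.
- The arm moves only by the tool move_arm, never from a script. Its arguments are lists of equal length, an entry for each row: "gripper": the opening, from 0 (shut) to 1 (fully open); "translation": the shift along the tool's x, y, z in mm, a list of three; "spin": the turn about the tool's z in degrees. A call has 1 to 12 rows; each row is the pose to reach, as a shift and turn from the pose commanded when the call began, along the tool's axes at that moment; what a row does not reach only later rows make up. A row lasts 1/12 s, in which the tool goes at most 41.7 mm and 7.16 degrees, less where a joint would pass 70% of its speed; a pose out of reach is approached as far as the arm can. A call with a gripper value outside its range is refused whole. The fingers move at their own pace and stop on an object; the grip force is fixed at half the most. Time passes only in rows, so rows that repeat a pose let the fingers close. It gives the time, the measured TCP pose, the force, the opening and the grip force at its end, in the units of the state.
- env.get_state(): the state, without advancing time (a new reading comes with each control period).
- env.capture(name): name is "side" or "top"; returns a dict with "frame" (400x640x3 uint8, red, green, blue), "depth" (400x640 float32, m along the optical axis (not along the pixel's ray), 0 where there is no reading), "intrinsics" (3x3 intrinsics, pixels), "distortion" ([k1, k2, p1, p2, k3] as OpenCV has them; the pictures are not rectified), "position" and "orientation" of the camera in the world. Camera axes: x right, y down, z forward; pixel columns grow to the right and rows downward; lengths in m; the calibration is good to about 2 mm. A picture is of the moment at which its call begins.
- env.finish_job(): hands the job in; it is judged then, once.
The state is a dict: "time_s": time; "joint_positions": joint angles; "qvel": joint speeds; "joint_efforts": joint torques, N m; "ee_pos": TCP position; "orientation": TCP orientation; "wrist_force": force on the tool from outside, world axes, zero at the start; "wrist_torque": the same for the moment, N m; "finger_gap": finger opening in m; "gripper_force": force on a finger pad.
Only numpy, scipy, OpenCV 4.12 (cv2) and the standard library are available. Lean on these libraries where they do the work, as an engineer would, in place of code of your own. Each camera call takes 0.05 s, during which the arm holds its last target. There are 200 camera calls.

## Task

Turn the crank of the small steel food mill two full turns clockwise (seen from above) while it sits on the mixing bowl. Then lift the mill out, carry it over the cup and spice jars without disturbing them, and hold it level and centred above the small white dish, its sieve bottom about a finger's width (15 mm) over the dish's rim, so that what clings to it drips into the dish; it must never touch the dish. Finish there with the mill still held in the air in the gripper.

Things in the scene. Friction and masses are not known exactly. Their poses are not given: they have to be found in the camera images.
- mill: small steel food mill, loose, 0.45 kg: conical pan, rim 147 mm wide (63 mm up), flat sieve bottom 74 mm wide. Origin: centre of the sieve's underside; z is the crank shaft. Black handle to 194 mm out along its -x, 45 to 73 mm up. Two feet and the handle's neck (undersides 50 mm up) rest on the bowl's rim, their tips hook 11 mm down outside it, reaching 105 mm from the axis; it lifts straight up
- crank (a joint): turn of the crank relative to the mill, rad, counted through full turns (6.28 each); grows clockwise seen from above; starts between -0.8 and 0; at 0 the arm points along the mill's own +x. It needs about 1 N at the knob and stays where it is left; seated on the bowl the mill hardly turns with it (some 0.1 rad)
- crank_hub (a point): point on the mill's axis, 92 mm above its origin, in the black crank hub, from which the mill hangs level: a block 30 mm long along the crank arm and 22 mm thick across it, 66 to 104 mm above the mill's origin. x axis: along the arm to the knob. Arm 12 mm wide, top 78 mm above the mill's origin. A flat bridge under the hub across the pan (mill's y), 16 mm wide, top 61 mm (boss 65 mm)
- crank_knob (a point): centre of the red crank knob, 60 mm from the mill's axis, 104 mm above the mill's origin: an upright round grip 26 mm in diameter, 81 to 123 mm above the mill's origin, that spins freely on its pin, so a gripper need not turn with the crank; held with some 20 N it follows, in a weaker grip it may slip out. Axes as crank_hub
- mixing_bowl: steel mixing bowl that stands fast, 192 mm in diameter, rolled rim 7 mm thick with its top 75.5 mm above the worktop. The mill sits on it concentric within 3 mm, the mill's origin 25.5 mm above the worktop. Origin: centre of its underside
- dish: small white ceramic dip bowl, empty, loose, 115 mm in diameter, rim 52 mm above the worktop, mouth about 105 mm wide. Origin: centre of its underside
- cup: white plastic cup standing mouth down between the bowls, 71 mm in diameter, 105 mm high, loose. Origin: centre of its underside. Leave alone
- spice_red: spice jar with red cap between the bowls, 45 mm in diameter, 106 mm high, loose. Origin: centre of its underside. Leave alone
- spice_white: white spice jar between the bowls, 47 mm in diameter, 98 mm high, loose. Origin: centre of its underside. Leave alone
- lime: green lime, 52 mm long, 42 mm high, lying to the side. Leave alone
- garlic: garlic bulb, 56 mm, lying to the side. Leave alone
There are look-alikes about, which are no part of the job. What is shaped like the dish but pink is not meant.

How it is judged:
By the outcome, as a careful person would: the job done as asked, in the order asked, and still so for the second after the job is handed in, while the arm keeps its last pose, push and grip.
It also fails if it takes over 72 s, if anything falls off the work surface, if the arm or the gripper's body presses on something with over 40 N, if the wrist force passes 120 N, or if a joint passes its speed limit or range.

## Working session

There is one attempt and no reset: what is moved stays moved. The work goes in short steps, Python scripts to look and compute and a tool call to move; the robot and the scene stay as the last step left them, time stands still between calls to the robot, and variables do not carry over. Pictures are saved under pics/ and viewed, at most 10 in all, crops included, and the job is handed in when it is done.

Besides the shell and the picture viewer there is one more tool, called after "Call:" by a JSON object that holds its "api" and its "payload", one argument or row to a line. move_arm: Moves the arm, as the interface text tells. Its arguments: {"type":"object","properties":{"gripper":{"type":"array","items":{"type":"number"}},"translation":{"type":"array","items":{"type":"array","items":{"type":"number"}}},"spin":{"type":"array","items":{"type":"number"}}},"required":["gripper","translation","spin"]}

```bash
mkdir -p pics
cat > h.py <<'E'
import numpy as np, cv2
from scipy.spatial.transform import Rotation as R
from station import env
def cloud(c):
    K=np.array(c["intrinsics"]);d=c["depth"];v,u=np.mgrid[0:400,0:640]
    p=cv2.undistortPoints(np.stack([u,v],-1).reshape(-1,1,2).astype(float),K,np.array(c["distortion"])).reshape(400,640,2)
    P=np.dstack([p[...,0]*d,p[...,1]*d,d])
    W=P@R.from_quat(c["orientation"]).as_matrix().T+np.array(c["position"])
    W[d==0]=np.nan
    return W
E
python3 - <<'E'
from h import *
for n in("top","side"):
    c=env.capture(n);cv2.imwrite(f"pics/{n}0.png",c["frame"][...,::-1]);np.savez(f"{n}0.npz",W=cloud(c),f=c["frame"])
    print(n,c["position"],c["orientation"],c["intrinsics"])
s=env.get_state();print(s)
E
```

```text
top [0.36860505 0.05701173 1.46624441] [-0.69822286  0.71481716 -0.02204493  0.03217599] [[428.25109857   0.         316.54761174]
 [  0.         428.25109857 196.31596261]
 [  0.           0.           1.        ]]
side [-0.46082179 -0.09606529  1.2913679 ] [ 0.71732731 -0.61296898  0.21099782 -0.25532426] [[439.44464961   0.         322.09333451]
 [  0.         439.44464961 198.95616981]
 [  0.           0.           1.        ]]
{'time_s': 0.1, 'joint_positions': array([ 1.15529555,  0.31167047,  0.01400054,  1.51287727, -0.00439821,
        1.31916338, -0.02721559]), 'qvel': array([ 0.00065581, -0.00138987,  0.00044649, -0.00511025, -0.00026886,
       -0.00073072,  0.00306491]), 'joint_efforts': array([ 4.20194274e-04, -3.80855083e+01,  1.46527039e-01, -2.31242448e+01,
        1.23500096e-02,  8.07407952e-03, -1.47269844e-05]), 'ee_pos': array([ 0.20059899, -0.51139419,  0.21192398]), 'orientation': array([ 9.82579329e-01,  1.85840718e-01, -2.39261059e-04, -1.01610149e-03]), 'wrist_force': array([-0.16526868,  1.53408985,  0.40002386]), 'wrist_torque': array([-0.04575736,  0.07912484, -0.04829737]), 'gripper_force': 0.0, 'finger_gap': 0.08543432295702083}
```

View pics/top0.png

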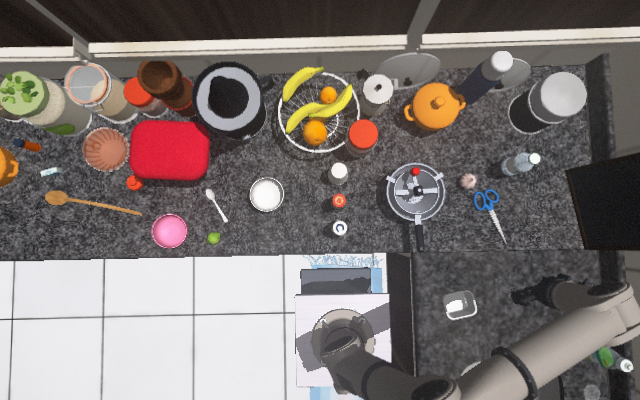

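View pics/side0.png

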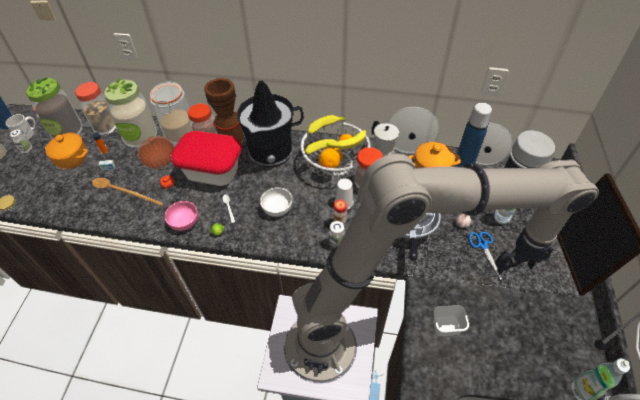

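The top view shows the mill on the bowl at (416,192), with its handle down-image and the red knob at (415,171). Three upright things stand between the bowls: (338,172), which is wide and should be the cup, the red cap at (339,201), and a small white one at (340,228). For the dish there are two candidates: white (266,194) and pink (169,231). The white one fits the description.

Run:
```python
from h import *
z=np.load("top0.npz");W=z["W"];f=z["f"].astype(int)
def circ(P,n):
    # algebraic circle fit with trimming
    for i in range(6):
        s=np.linalg.lstsq(np.c_[2*P[:,:2],np.ones(len(P))],(P[:,:2]**2).sum(1),rcond=None)[0]
        r=np.sqrt(s[2]+s[0]**2+s[1]**2);e=abs(np.hypot(*(P[:,:2]-s[:2]).T)-r)
        P=P[e<=max(np.quantile(e,.9),.002)]
    print(n,"c",s[:2].round(4),"D",(2*r*1e3).round(1),"n",len(P),"zmed",np.median(P[:,2]).round(4))
def box(u,v,r): return W[v-r:v+r+1,u-r:u+r+1].reshape(-1,3),f[v-r:v+r+1,u-r:u+r+1].reshape(-1,3)
for n,u,v,r in(("cup",338,172,16),("sred",339,201,12),("swhite",340,228,12),("dish",266,194,22),("pink",169,231,22),("bigred",363,138,22)):
    P,c=box(u,v,r);P=P[np.isfinite(P[:,2])];top=np.quantile(P[P[:,2]>.03,2],.97)
    T=P[P[:,2]>top-.008];m=(T[:,:2].max(0)+T[:,:2].min(0))/2
    print(n,"top",top.round(4),"mid",m.round(4),"ext",np.ptp(T[:,:2],axis=0).round(4))
P,c=box(266,194,22);k=(P[:,2]>.044)&(P[:,2]<.058);circ(P[k],"dish rim")
P,c=box(416,192,36)
k=(P[:,2]>.066)&(P[:,2]<.082);circ(P[k],"bowl rim?")
k=(P[:,2]>.083)&(P[:,2]<.094);Q=P[k];
m=np.median(Q[:,:2],0);circ(Q[np.hypot(*(Q[:,:2]-m).T)>.05],"mill rim")
k=(c[:,0]>130)&(c[:,1]<80)&(P[:,2]>.1);print("knob",P[k].mean(0),np.quantile(P[k],[.05,.95],axis=0).round(4),k.sum())
k=(P[:,2]>.118)&(c[:,0]<90);print("hub",P[k].mean(0),P[k].min(0),P[k].max(0),k.sum())
P,c=box(420,235,16);k=(P[:,2]>.06)&(c.sum(1)<200);print("handle",P[k].mean(0).round(4),P[k].min(0).round(3),P[k].max(0).round(3),k.sum())
im=cv2.resize(z["f"][150:250,240:450,::-1],None,fx=3.8,fy=3.8,interpolation=cv2.INTER_CUBIC);cv2.imwrite("pics/crop1.png",im)
# tallest things near the mill
k=(W[...,1]<-.1)&(W[...,1]>-.5)&(W[...,0]>.2)&(W[...,0]<.75)
for x in np.arange(.25,.75,.05): 
    q=k&(abs(W[...,0]-x)<.025); print(round(x,2),[round(float(np.nanmax(np.where(q&(abs(W[...,1]-y)<.025),W[...,2],-1))),2) for y in np.arange(-.5,.3,.05)])
```

```text
cup top 0.1095 mid [0.5546 0.0032] ext [0.0487 0.0485]
sred top 0.1106 mid [0.46   0.0057] ext [0.0388 0.0416]
swhite top 0.1029 mid [0.3727 0.0047] ext [0.0416 0.0418]
dish top 0.0554 mid [0.4896 0.2438] ext [0.114  0.1136]
pink top 0.0557 mid [0.3746 0.5655] ext [0.1121 0.1165]
bigred top 0.1551 mid [ 0.6612 -0.0742] ext [0.0888 0.0873]
dish rim c [0.4889 0.2427] D 111.4 n 110 zmed 0.0504
bowl rim? c [ 0.4837 -0.2438] D 181.4 n 459 zmed 0.074
mill rim c [ 0.4833 -0.244 ] D 140.7 n 168 zmed 0.0877
knob [ 0.54312996 -0.23399328  0.14606791] [[ 0.5325 -0.2436  0.1417]
 [ 0.5541 -0.225   0.1508]] 43
hub [ 0.4825351  -0.24295283  0.12720273] [ 0.46856263 -0.25475724  0.1202978 ] [ 0.49677104 -0.23329272  0.13492783] 51
handle [ 0.3364 -0.248   0.0894] [ 0.292 -0.262  0.078] [ 0.375 -0.237  0.1  ] 187
0.25 [0.64, 0.64, 0.01, 0.01, 0.01, 0.01, -0.82, -0.82, -0.82, -1.0, -1.0, -1.0, -1.0, -1.0, -1.0, -1.0]
0.3 [0.01, 0.01, 0.01, 0.01, 0.01, 0.11, 0.01, 0.01, 0.01, -1.0, -1.0, -1.0, -1.0, -1.0, -1.0, -1.0]
0.35 [0.01, 0.01, 0.01, 0.01, 0.01, 0.1, 0.01, 0.01, 0.01, -1.0, -1.0, -1.0, -1.0, -1.0, -1.0, -1.0]
0.4 [0.01, 0.02, 0.01, 0.01, 0.09, 0.09, 0.09, 0.07, 0.01, -1.0, -1.0, -1.0, -1.0, -1.0, -1.0, -1.0]
0.45 [0.01, 0.02, 0.01, 0.08, 0.09, 0.13, 0.09, 0.09, 0.01, -1.0, -1.0, -1.0, -1.0, -1.0, -1.0, -1.0]
0.5 [0.01, 0.06, 0.05, 0.08, 0.09, 0.14, 0.09, 0.09, 0.01, -1.0, -1.0, -1.0, -1.0, -1.0, -1.0, -1.0]
0.55 [0.01, 0.05, 0.05, 0.08, 0.1, 0.15, 0.15, 0.08, 0.01, -1.0, -1.0, -1.0, -1.0, -1.0, -1.0, -1.0]
0.6 [0.01, 0.01, 0.01, 0.96, 1.01, 1.02, 1.02, 1.03, 1.03, -1.0, -1.0, -1.0, -1.0, -1.0, -1.0, -1.0]
0.65 [0.01, 0.01, 0.01, 0.01, 0.01, 0.01, 0.01, 0.01, 0.16, -1.0, -1.0, -1.0, -1.0, -1.0, -1.0, -1.0]
0.7 [0.01, 0.01, 0.1, 0.11, 0.11, 0.1, 0.01, 0.01, 0.15, -1.0, -1.0, -1.0, -1.0, -1.0, -1.0, -1.0]
```

View pics/crop1.png

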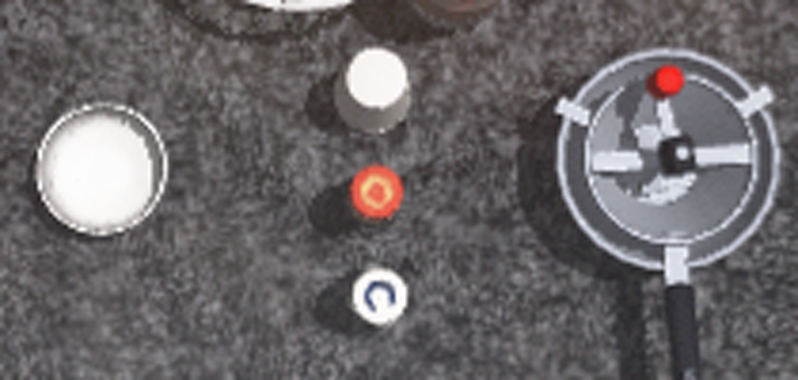

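Crop: the dish meant is the white one (pixel 266,194 in the full picture). Cup, red jar and white jar are confirmed, and the knob sits up-image of the hub. The mill axis is at about (0.483,-0.244) and the crank at about -0.12 rad. I move above the knob now.

Call:
{"api": "move_arm", "payload": {
  "gripper": [1,1,1,1,1,1,1,1,1,1,1,1],
  "translation": [
    [30,-9,0],
    [65,-21,0],
    [100,-32,0],
    [140,-44,0],
    [180,-57,0],
    [220,-70,0],
    [260,-82,0],
    [300,-95,0],
    [340,-107,0],
    [380,-120,0],
    [410,-130,0],
    [420,-133,0]
  ],
  "spin": [2,4,6,8,10,12,14,16,18,20,21,21.4]
}}

```text
time_s: 1.1
ee_pos: [0.5478, -0.2269, 0.2119]
orientation: [1.0, 0.005, 0.001, -0.003]
wrist_force: [-0.3, 1.0, -0.6]
finger_gap: 0.0851
gripper_force: 0.0
```

Call:
{"api": "move_arm", "payload": {
  "gripper": [1,1,1],
  "translation": [
    [0,0,0],
    [0,0,0],
    [0,0,0]
  ],
  "spin": [0,0,0]
}}

```text
time_s: 1.35
ee_pos: [0.5414, -0.2374, 0.2125]
orientation: [1.0, -0.001, -0.001, 0.001]
wrist_force: [-0.1, -0.2, 0.5]
finger_gap: 0.0854
gripper_force: 0.0
```

Run:
```python
from h import *
s=env.get_state();print(s["ee_pos"],s["orientation"],s["joint_positions"])
c=env.capture("side");f=c["frame"];cv2.imwrite("pics/side1.png",cv2.resize(f[130:290,300:540,::-1],None,fx=3,fy=3))
W=cloud(c);g=f.astype(int);k=(g[...,0]>120)&(g[...,1]<70)&(W[...,2]>.1)&(W[...,2]<.155)&(W[...,1]<-.15)
P=W[k];print(k.sum(),P.mean(0),np.quantile(P,[.05,.95],axis=0)) if k.sum() else print("none")
```

```text
[ 0.54142777 -0.23735922  0.21251313] [ 9.99998012e-01 -1.46796833e-03 -1.05707626e-03  8.38462224e-04] [ 0.48802898  0.40383578 -0.15199499  1.38593438  0.06325795  1.35783121
 -1.23911105]
26 [ 0.54188449 -0.23616199  0.14380394] [[ 0.5342926  -0.24423439  0.14020566]
 [ 0.55080925 -0.22678503  0.1480882 ]]
```

View pics/side1.png

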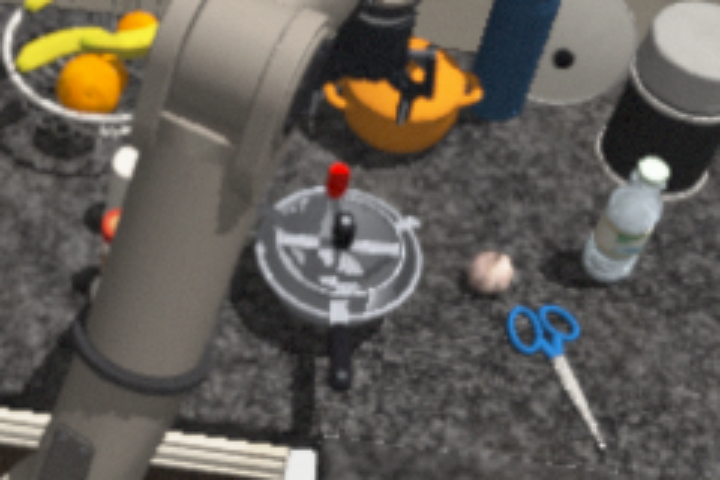

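The crop shows the gripper above and the red knob clear below it at crop (339,180). I descend and grip it.

Call:
{"api": "move_arm", "payload": {
  "gripper": [1,1,1,1,1,1,0,0,0,0,0,0],
  "translation": [
    [2,-2,12],
    [2,-2,32],
    [2,-2,54],
    [2,-2,72],
    [2,-2,82],
    [2,-2,82],
    [2,-2,82],
    [2,-2,82],
    [2,-2,82],
    [2,-2,82],
    [2,-2,82],
    [2,-2,82]
  ],
  "spin": [0,0,0,0,0,0,0,0,0,0,0,0]
}}

```text
time_s: 2.4
ee_pos: [0.5457, -0.2329, 0.1315]
orientation: [1.0, 0.0, 0.001, 0.0]
wrist_force: [-0.1, 0.6, -0.1]
finger_gap: 0.0123
gripper_force: 0.0
```

Run:
```python
from h import *
s=env.get_state();print(s["ee_pos"],s["orientation"],s["finger_gap"],s["gripper_force"],s["wrist_force"])
c=np.array([.483,-.2435]);d=s["ee_pos"][:2]-c;print(d,np.hypot(*d),np.degrees(np.arctan2(d[1],d[0])))
```

```text
[ 0.54567205 -0.23286434  0.13148032] [9.99999806e-01 2.92050323e-04 5.00428089e-04 2.29636952e-04] 0.012348300460755489 0.0 [-0.06839159  0.59652435 -0.07417743]
[0.06267205 0.01063566] 0.06356809808394685 9.63152734928145
```

Run:
```python
from h import *
c=env.capture("side");f=c["frame"];a=cv2.resize(f[160:240,370:490,::-1],None,fx=5,fy=5)
t=env.capture("top");b=cv2.resize(t["frame"][140:220,360:480,::-1],None,fx=5,fy=5)
cv2.imwrite("pics/s2.png",cv2.resize(np.hstack([a,b]),(800,267)))
for n,q in(("s",c),("t",t)):
    W=cloud(q);g=q["frame"].astype(int);k=(g[...,0]>110)&(g[...,1]<70)&(W[...,2]>.08)&(W[...,2]<.17)&(W[...,1]<-.15)
    P=W[k];print(n,k.sum(),P.mean(0),np.quantile(P,[.05,.95],axis=0)) if k.sum() else print("none")
s=env.get_state();print(s["ee_pos"],s["finger_gap"],s["gripper_force"])
```

```text
s 42 [ 0.54183998 -0.23910931  0.13338936] [[ 0.53035648 -0.24577537  0.11209708]
 [ 0.54972516 -0.23031484  0.14788433]]
t 1 [ 0.5323895  -0.23474395  0.14323025] [[ 0.5323895  -0.23474395  0.14323025]
 [ 0.5323895  -0.23474395  0.14323025]]
[ 0.5454437  -0.23278143  0.13112933] 0.00042311237134060595 0.0
```

View pics/s2.png

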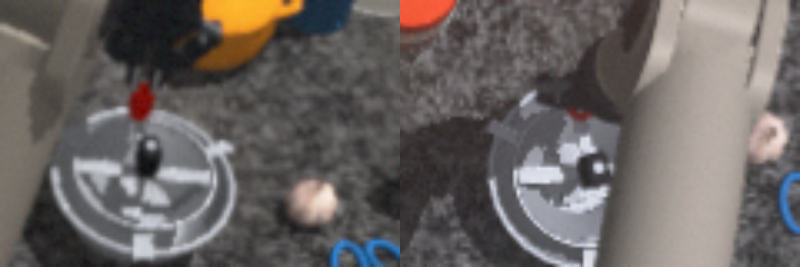

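Run:
```python
from h import *
c=env.capture("side");W=cloud(c);s=env.get_state();T=s["ee_pos"];M=R.from_quat(s["orientation"]).as_matrix()
Rc=R.from_quat(c["orientation"])
def proj(p): 
    q=Rc.inv().apply(np.atleast_2d(p)-c["position"]);return cv2.projectPoints(q,np.zeros(3),np.zeros(3),np.array(c["intrinsics"]),np.array(c["distortion"]))[0].reshape(-1,2)
print("proj TCP,tip,back54:",proj(np.array([T,T+M[:,2]*.017,T-M[:,2]*.056])).round(1), "knob c",proj([.5435,-.2355,.1295]).round(1))
f=c["frame"]; v0,v1,u0,u1=160,215,380,450
im=cv2.resize(f[v0:v1,u0:u1,::-1],None,fx=10,fy=10,interpolation=cv2.INTER_CUBIC)
for p in proj(np.array([T,T+M[:,2]*.017,T-M[:,2]*.056])): cv2.circle(im,(int((p[0]-u0+.5)*10),int((p[1]-v0+.5)*10)),5,(0,255,0),2)
cv2.imwrite("pics/s3.png",im)
for r in range(168,200,2): print(r,[("%.0f/%.0f/%.0f"%tuple(W[r,u]*1000)) for u in range(400,426,4)])
```

```text
proj TCP,tip,back54: [[411.2 188.8]
 [410.5 191.9]
 [413.6 178. ]] knob c [[411.9 189.6]]
168 ['131/-147/666', '542/-194/234', '535/-206/244', '528/-218/253', '533/-231/249', '509/-240/277', '534/-257/252']
170 ['136/-148/655', '545/-196/221', '532/-207/237', '523/-219/249', '529/-232/244', '523/-244/253', '530/-257/248']
172 ['152/-150/632', '537/-196/220', '558/-212/200', '527/-221/235', '530/-234/234', '525/-246/241', '532/-259/236']
174 ['174/-152/603', '532/-197/216', '544/-211/205', '527/-222/225', '555/-239/198', '527/-248/230', '549/-264/208']
176 ['718/-202/1', '533/-199/205', '541/-212/199', '527/-224/216', '537/-238/208', '525/-249/222', '537/-263/211']
178 ['708/-203/0', '714/-219/-4', '531/-213/200', '531/-225/203', '535/-239/200', '532/-251/205', '532/-264/208']
180 ['699/-204/-2', '701/-219/-1', '701/-234/2', '531/-227/193', '531/-240/195', '713/-282/-4', '534/-266/196']
182 ['686/-204/1', '693/-220/-5', '689/-234/3', '532/-229/181', '539/-243/176', '695/-281/4', '706/-297/-5']
184 ['672/-204/5', '680/-220/-1', '681/-235/0', '530/-230/173', '536/-244/169', '691/-282/-3', '694/-297/-4']
186 ['668/-205/-2', '665/-220/4', '672/-236/-1', '532/-232/161', '540/-246/154', '680/-282/-2', '681/-297/-1']
188 ['649/-205/9', '660/-221/-1', '661/-236/0', '534/-233/149', '668/-267/-3', '661/-281/8', '675/-298/-5']
190 ['643/-206/4', '644/-221/5', '545/-223/123', '531/-234/142', '655/-267/1', '658/-282/0', '656/-296/5']
192 ['636/-206/0', '574/-214/76', '539/-224/120', '531/-236/131', '649/-267/-3', '647/-282/1', '648/-297/3']
194 ['566/-201/72', '569/-215/71', '554/-227/91', '534/-238/118', '573/-258/74', '573/-271/77', '637/-297/4']
196 ['542/-200/89', '550/-214/82', '550/-228/85', '536/-240/104', '553/-256/86', '554/-270/88', '570/-286/72']
198 ['531/-200/91', '544/-215/79', '544/-229/81', '528/-240/103', '549/-257/80', '547/-270/85', '546/-284/89']
```

View pics/s3.png

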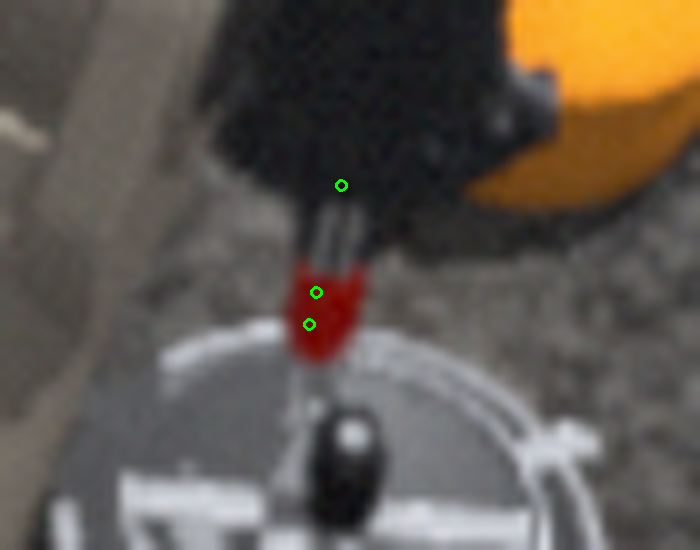

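The fingers closed fully with no force, so they did not take the knob. The picture is unclear (red at overlay 290-370, rows 265-360, finger strips just above it). I back off and look.

Call:
{"api": "move_arm", "payload": {
  "gripper": [0,0,0,0],
  "translation": [
    [0,0,-20],
    [0,0,-50],
    [0,0,-60],
    [0,0,-60]
  ],
  "spin": [0,0,0,0]
}}

```text
time_s: 2.88
ee_pos: [0.5478, -0.2336, 0.1946]
orientation: [1.0, 0.0, 0.004, 0.001]
wrist_force: [0.3, -0.1, -0.4]
finger_gap: -0.0001
gripper_force: 0.0
```

```bash
cat >> h.py <<'E'
def proj(c,p):
    q=R.from_quat(c["orientation"]).inv().apply(np.atleast_2d(p)-c["position"]);return cv2.projectPoints(q,np.zeros(3),np.zeros(3),np.array(c["intrinsics"]),np.array(c["distortion"]))[0].reshape(-1,2)
E
python3 - <<'E'
from h import *
s=env.get_state();T=s["ee_pos"];M=R.from_quat(s["orientation"]).as_matrix();print(T,s["finger_gap"],s["gripper_force"])
pts=np.array([T,T+M[:,2]*.017,T-M[:,2]*.056,[.5435,-.2355,.1485],[.483,-.2435,.1295]])
ims=[]
for n,(v0,v1,u0,u1) in(("side",(150,220,375,455)),("top",(145,215,380,460))):
    c=env.capture(n);W=cloud(c);g=c["frame"].astype(int)
    k=(g[...,0]>110)&(g[...,1]<70)&(W[...,2]>.08)&(W[...,2]<.17)&(W[...,1]<-.15);P=W[k]
    print(n,k.sum(),np.median(P,0),np.quantile(P,[.05,.95],axis=0).round(4).tolist()) if k.sum() else 0
    im=cv2.resize(c["frame"][v0:v1,u0:u1,::-1],None,fx=5,fy=5,interpolation=cv2.INTER_CUBIC)
    for p in proj(c,pts): cv2.circle(im,(int((p[0]-u0+.5)*5),int((p[1]-v0+.5)*5)),3,(0,255,0),1)
    ims.append(im)
cv2.imwrite("pics/s4.png",np.hstack(ims))
E
```

```text
[ 0.54775032 -0.23360307  0.19458812] -6.122217691739082e-05 0.0
side 54 [ 0.53560058 -0.23647734  0.13923304] [[0.5307, -0.2451, 0.116], [0.547, -0.2271, 0.1491]]
top 26 [ 0.53974449 -0.23382273  0.14767249] [[0.5348, -0.2435, 0.1409], [0.5447, -0.2249, 0.1514]]
```

View pics/s4.png

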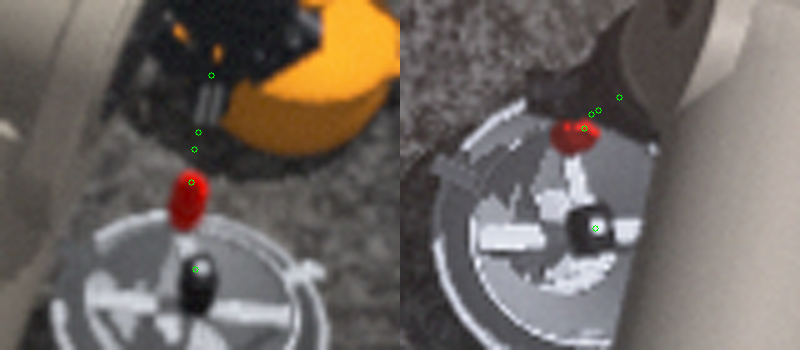

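The fingertips show at crop (210,120), but the reported pose projects the tip to (194,149). So the measured TCP does not agree with the cameras, and I measure that offset.

Run:
```python
from h import *
D=[];C=None
for i in range(5):
    c=env.capture("side");D.append(c["depth"])
c["depth"]=np.median(D,0).astype(np.float32);W=cloud(c);s=env.get_state();print(s["time_s"],s["ee_pos"],s["orientation"].round(4))
f=c["frame"]
for r in range(162,182): print(r,[("%.0f/%.0f/%.0f"%tuple(W[r,u]*1000))+("*" if f[r,u].sum()<150 else "") for u in range(408,424,2)])
u0,v0=390,140
im=cv2.resize(f[v0:v0+60,u0:u0+60,::-1],None,fx=10,fy=10,interpolation=cv2.INTER_CUBIC);im=np.clip(im.astype(float)*1.8+20,0,255).astype(np.uint8)
cv2.imwrite("pics/s5.png",im)
```

```text
3.2333 [ 0.54437585 -0.23250626  0.18928137] [ 1.0e+00  2.0e-04 -1.4e-03 -5.0e-04]
162 ['533/-202/273*', '543/-210/263*', '548/-217/259*', '528/-220/281*', '526/-226/284*', '554/-236/256*', '529/-239/283*', '526/-245/287*']
163 ['531/-203/271*', '540/-210/262*', '542/-217/261*', '526/-221/279*', '526/-227/280*', '550/-236/256*', '528/-239/280*', '527/-245/282*']
164 ['531/-203/266*', '535/-210/263*', '539/-217/260*', '526/-221/274*', '525/-227/276*', '546/-237/255*', '525/-240/278*', '528/-246/276*']
165 ['531/-204/261*', '532/-210/261*', '536/-217/258*', '533/-223/262*', '531/-229/265*', '542/-237/255*', '528/-241/271*', '526/-247/274*']
166 ['529/-204/259*', '530/-211/259*', '533/-217/257*', '533/-224/258*', '532/-230/260*', '535/-236/258*', '532/-242/262*', '531/-248/264*']
167 ['534/-206/249*', '534/-212/250*', '538/-219/247*', '531/-224/255*', '532/-230/256*', '533/-237/255*', '532/-243/257*', '536/-250/255*']
168 ['768/-232/-2*', '765/-240/2*', '543/-220/237*', '531/-225/250*', '532/-231/250*', '531/-237/252*', '532/-244/252*', '537/-251/248']
169 ['761/-232/-0*', '762/-240/-0*
[... 981 characters left out ...]
, '729/-273/-0*', '731/-281/-1*', '702/-284/32']
177 ['722/-234/-5*', '719/-242/0*', '725/-250/-5*', '724/-258/-3*', '723/-265/-1*', '725/-273/-1*', '727/-281/-2*', '706/-285/22*']
178 ['716/-234/-4*', '715/-242/-1*', '716/-250/-1*', '721/-258/-5*', '720/-265/-3*', '718/-273/0*', '719/-281/1*', '722/-289/-1*']
179 ['708/-234/-1', '708/-242/1*', '711/-250/-1*', '713/-258/-2*', '716/-266/-4*', '717/-274/-4*', '714/-281/1*', '721/-290/-6*']
180 ['704/-235/-3', '709/-243/-6', '706/-250/-2', '707/-258/-1*', '708/-266/-1*', '711/-274/-3*', '712/-281/-3*', '711/-289/-1*']
181 ['698/-235/-1', '700/-243/-2', '701/-250/-2', '701/-258/-0*', '702/-266/-1*', '707/-274/-4*', '705/-281/-1*', '705/-289/1*']
```

View pics/s5.png

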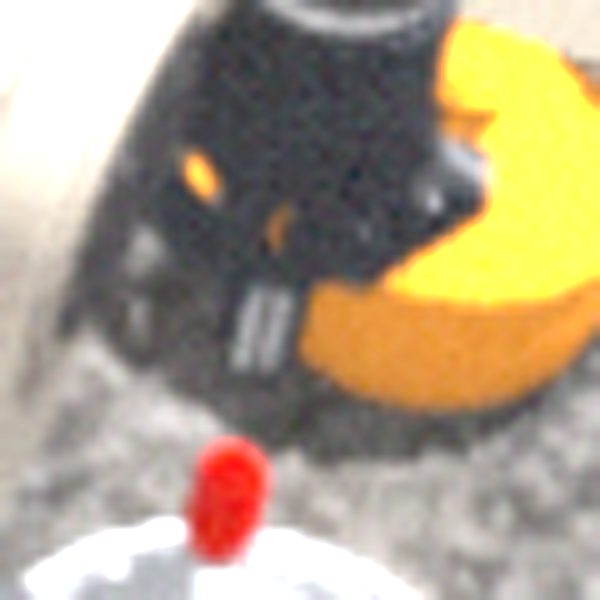

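The picture shows the finger strips ending at crop row ~370, with their depth giving a tip height of z≈0.210, where the pose implies 0.172. So the true tips are about 38 mm above what the reading implies, and x and y agree within a few mm. I go correspondingly lower.

Call:
{"api": "move_arm", "payload": {
  "gripper": [0.75,0.75,0.75,0.75,0.75,0.75,0.75,0.75,0.75,0.75,0.75,0.75],
  "translation": [
    [0,0,0],
    [0,0,0],
    [0,0,0],
    [0,0,10],
    [0,0,25],
    [0,0,40],
    [0,0,55],
    [0,0,70],
    [0,0,80],
    [0,0,88],
    [0,0,90],
    [0,0,90]
  ],
  "spin": [0,0,0,0,0,0,0,0,0,0,0,0]
}}

```text
time_s: 4.23
ee_pos: [0.545, -0.2327, 0.1003]
orientation: [1.0, 0.0, -0.0, -0.0]
wrist_force: [0.0, -1.0, 0.1]
finger_gap: 0.0639
gripper_force: 0.0
```

Call:
{"api": "move_arm", "payload": {
  "gripper": [0,0,0,0,0,0,0,0,0,0],
  "translation": [
    [0,0,5],
    [0,0,5],
    [0,0,5],
    [0,0,5],
    [0,0,5],
    [0,0,5],
    [0,0,5],
    [0,0,5],
    [0,0,5],
    [0,0,5]
  ],
  "spin": [0,0,0,0,0,0,0,0,0,0]
}}

```text
time_s: 5.07
ee_pos: [0.5456, -0.233, 0.0964]
orientation: [1.0, 0.0, 0.0, 0.0]
wrist_force: [-1.2, 0.4, 5.1]
finger_gap: 0.024
gripper_force: 59.0
```

The knob is held, 24 mm gap and 59 N. First half turn clockwise.

Call:
{"api": "move_arm", "payload": {
  "gripper": [0,0,0,0,0,0,0,0,0,0,0,0],
  "translation": [
    [0.1,15.7,0],
    [-4,30.8,0],
    [-11.7,44.4,0],
    [-22.8,55.5,0],
    [-36.3,63.4,0],
    [-51.4,67.5,0],
    [-67.1,67.6,0],
    [-82.2,63.6,0],
    [-95.8,55.8,0],
    [-106.9,44.7,0],
    [-114.8,31.2,0],
    [-118.9,16.1,0]
  ],
  "spin": [0,0,0,0,0,0,0,0,0,0,0,0]
}}

```text
time_s: 6.07
ee_pos: [0.4236, -0.2506, 0.0964]
orientation: [1.0, -0.002, -0.001, 0.001]
wrist_force: [0.2, -1.7, 4.2]
finger_gap: 0.0242
gripper_force: 59.2
```

Call:
{"api": "move_arm", "payload": {
  "gripper": [0,0],
  "translation": [
    [0,0,0],
    [0,0,0]
  ],
  "spin": [0,0]
}}

```text
time_s: 6.23
ee_pos: [0.4235, -0.2477, 0.0964]
orientation: [1.0, 0.001, -0.002, -0.001]
wrist_force: [-3.7, 0.6, 8.8]
finger_gap: 0.0239
gripper_force: 59.7
```

Call:
{"api": "move_arm", "payload": {
  "gripper": [0,0,0,0,0,0,0,0,0,0,0,0],
  "translation": [
    [-0.1,-15.7,0],
    [4,-30.8,0],
    [11.7,-44.4,0],
    [22.8,-55.5,0],
    [36.3,-63.4,0],
    [51.4,-67.5,0],
    [67.1,-67.6,0],
    [82.2,-63.6,0],
    [95.8,-55.8,0],
    [106.9,-44.7,0],
    [114.8,-31.2,0],
    [118.9,-16.1,0]
  ],
  "spin": [0,0,0,0,0,0,0,0,0,0,0,0]
}}

```text
time_s: 7.23
ee_pos: [0.5424, -0.2337, 0.0961]
orientation: [1.0, 0.0, -0.003, 0.0]
wrist_force: [-6.0, 0.2, 7.6]
finger_gap: 0.0238
gripper_force: 59.7
```

Call:
{"api": "move_arm", "payload": {
  "gripper": [0,0,0,0,0,0,0,0,0,0,0,0],
  "translation": [
    [0.1,15.7,0],
    [-4,30.8,0],
    [-11.7,44.4,0],
    [-22.8,55.5,0],
    [-36.3,63.4,0],
    [-51.4,67.5,0],
    [-67.1,67.6,0],
    [-82.2,63.6,0],
    [-95.8,55.8,0],
    [-106.9,44.7,0],
    [-114.8,31.2,0],
    [-118.9,16.1,0]
  ],
  "spin": [0,0,0,0,0,0,0,0,0,0,0,0]
}}

```text
time_s: 8.23
ee_pos: [0.4225, -0.2511, 0.0964]
orientation: [1.0, -0.002, -0.002, 0.001]
wrist_force: [-3.1, -0.3, 7.7]
finger_gap: 0.024
gripper_force: 59.6
```

Call:
{"api": "move_arm", "payload": {
  "gripper": [0,0,0,0,0,0,0,0,0,0,0,0],
  "translation": [
    [-0.1,-15.7,0],
    [4,-30.8,0],
    [11.7,-44.4,0],
    [22.8,-55.5,0],
    [36.3,-63.4,0],
    [51.4,-67.5,0],
    [67.1,-67.6,0],
    [82.2,-63.6,0],
    [95.8,-55.8,0],
    [106.9,-44.7,0],
    [114.8,-31.2,0],
    [118.9,-16.1,0]
  ],
  "spin": [0,0,0,0,0,0,0,0,0,0,0,0]
}}

```text
time_s: 9.23
ee_pos: [0.5426, -0.2336, 0.0961]
orientation: [1.0, 0.0, -0.003, 0.0]
wrist_force: [-7.1, 0.9, 9.2]
finger_gap: 0.024
gripper_force: 59.7
```

Run:
```python
from h import *
s=env.get_state();print(s["ee_pos"],s["finger_gap"],s["gripper_force"],s["wrist_force"])
for n in("side","top"):
    c=env.capture(n);W=cloud(c);g=c["frame"].astype(int);H=(W[...,2]>.062)&(W[...,2]<.115)&(g.sum(-1)<200)&(W[...,0]<.375)&(W[...,0]>.27)&(abs(W[...,1]+.25)<.06)
    P=W[H];print(n,len(P)); 
    if len(P): print("handle",P.mean(0).round(4),np.quantile(P,[.02,.98],axis=0).round(3).tolist(), "yaw",np.degrees(np.arctan2(-.2438-P[:,1].mean(),.483-P[:,0].mean())))
```

```text
[ 0.54256259 -0.23360496  0.09608906] 0.024012367843264097 59.73558348719962 [-7.12952718  0.91466013  9.21165306]
side 154
handle [ 0.3266 -0.24    0.0937] [[0.287, -0.252, 0.086], [0.367, -0.229, 0.1]] yaw -1.388148066200757
top 62
handle [ 0.3523 -0.2333  0.0901] [[0.331, -0.243, 0.083], [0.369, -0.227, 0.096]] yaw -4.586639094807815
```

Two turns are done, but the mill itself yawed about 5° clockwise with it. I add about 7°, then release and rise.

Call:
{"api": "move_arm", "payload": {
  "gripper": [0,0,0,1,1,1,1,1,1,1,1,1],
  "translation": [
    [0.3,4,0],
    [0.4,7.3,0],
    [0.4,7.3,0],
    [0.4,7.3,0],
    [0.4,7.3,0],
    [0.4,7.3,0],
    [0.4,7.3,0],
    [0.4,7.3,0],
    [0.4,7.3,-15],
    [0.4,7.3,-40],
    [0.4,7.3,-70],
    [0.4,7.3,-80]
  ],
  "spin": [0,0,0,0,0,0,0,0,0,0,0,0]
}}

```text
time_s: 10.33
ee_pos: [0.5482, -0.2407, 0.1803]
orientation: [1.0, 0.0, 0.003, 0.001]
wrist_force: [0.9, -0.9, 1.1]
finger_gap: 0.0856
gripper_force: 0.0
```

```bash
cat > m.py <<'E'
from h import *
s=env.get_state();print(s["ee_pos"],s["finger_gap"])
for n in("side","top"):
    D=[]
    for i in range(3): c=env.capture(n);D.append(c["depth"])
    c["depth"]=np.median(D,0).astype(np.float32);W=cloud(c);g=c["frame"].astype(int)
    near=np.hypot(W[...,0]-.483,W[...,1]+.2435)
    for nm,m in(("handle",(W[...,2]>.062)&(W[...,2]<.115)&(g.sum(-1)<200)&(W[...,0]<.375)&(W[...,0]>.27)&(abs(W[...,1]+.25)<.06)),
      ("knob",(g[...,0]>110)&(g[...,1]<70)&(W[...,2]>.138)&(W[...,2]<.16)&(near<.1)),("hub",(near<.03)&(W[...,2]>.12)&(W[...,2]<.14)&(g.sum(-1)<330))):
        P=W[m]
        if len(P)>3:
            q=np.quantile(P,[.03,.97],axis=0);print(n,nm,len(P),P.mean(0).round(4),"mid",q.mean(0).round(4)[:2], "ang",np.degrees(np.arctan2(P[:,1].mean()+.2438,P[:,0].mean()-.483)).round(1))
E
python3 m.py
```

```text
[ 0.54817291 -0.24067559  0.18027496] 0.08555414554536077
side handle 154 [ 0.326  -0.24    0.0899] mid [ 0.3266 -0.2409] ang 178.6
side knob 27 [ 0.5363 -0.2431  0.1446] mid [ 0.5387 -0.2426] ang 0.8
side hub 45 [ 0.4776 -0.2412  0.1279] mid [ 0.4789 -0.2417] ang 153.7
top handle 144 [ 0.3399 -0.2367  0.0891] mid [ 0.3372 -0.2383] ang 177.2
top knob 24 [ 0.5356 -0.2407  0.1472] mid [ 0.5349 -0.2404] ang 3.4
top hub 54 [ 0.4778 -0.2388  0.1279] mid [ 0.4784 -0.2392] ang 135.8
```

Call:
{"api": "move_arm", "payload": {
  "gripper": [1,1,1,1,1,1],
  "translation": [
    [-15,-1,0],
    [-35,-2,0],
    [-55,-3,0],
    [-64,-4,0],
    [-64,-4,0],
    [-64,-4,0]
  ],
  "spin": [0,1,2,2,2,2]
}}

```text
time_s: 11.13
ee_pos: [0.4817, -0.236, 0.1754]
orientation: [1.0, -0.017, -0.0, -0.0]
wrist_force: [0.2, 0.1, -0.2]
finger_gap: 0.0856
gripper_force: 0.0
```

Run:
```python
exec(open("m.py").read())
for n in("side",):
    c=env.capture(n);W=cloud(c);g=c["frame"]
    r=np.hypot(W[...,0]-.479,W[...,1]+.24)
    for nm,a,b,z0,z1 in(("mill rim",.066,.078,.08,.1),("bowl rim",.088,.098,.068,.084)):
        m=(r>a)&(r<b)&(W[...,2]>z0)&(W[...,2]<z1);P=W[m];A=np.c_[P[:,:2]-[.479,-.24],np.ones(len(P))];q=np.linalg.lstsq(A,P[:,2],rcond=None)[0]
        s=np.linalg.lstsq(np.c_[2*P[:,:2],np.ones(len(P))],(P[:,:2]**2).sum(1),rcond=None)[0]
        print(nm,len(P),"tilt deg",np.degrees(q[:2]).round(2),"z",q[2].round(4),"c",s[:2].round(4),"D",2*np.sqrt(s[2]+s[0]**2+s[1]**2))
    cv2.imwrite("pics/s6.png",cv2.resize(g[140:240,360:480,::-1],None,fx=5,fy=5,interpolation=cv2.INTER_CUBIC))
```

```text
[ 0.48174349 -0.23603124  0.17536419] 0.08555097326814429
side handle 155 [ 0.3263 -0.2401  0.0898] mid [ 0.3263 -0.2409] ang 178.6
side knob 31 [ 0.5361 -0.2417  0.1452] mid [ 0.5376 -0.2419] ang 2.3
side hub 47 [ 0.4762 -0.2417  0.1273] mid [ 0.478  -0.2418] ang 162.7
top handle 176 [ 0.3328 -0.2369  0.0895] mid [ 0.3292 -0.238 ] ang 177.4
top knob 42 [ 0.5388 -0.2399  0.1461] mid [ 0.5383 -0.2405] ang 4.0
top hub 29 [ 0.4703 -0.2387  0.1278] mid [ 0.4707 -0.2392] ang 158.0
mill rim 238 tilt deg [-0.33  0.23] z 0.0866 c [ 0.4795 -0.2415] D 0.14140917669105685
bowl rim 173 tilt deg [-0.53  0.33] z 0.0749 c [ 0.4805 -0.2425] D 0.18543094446213257
```

View pics/s6.png

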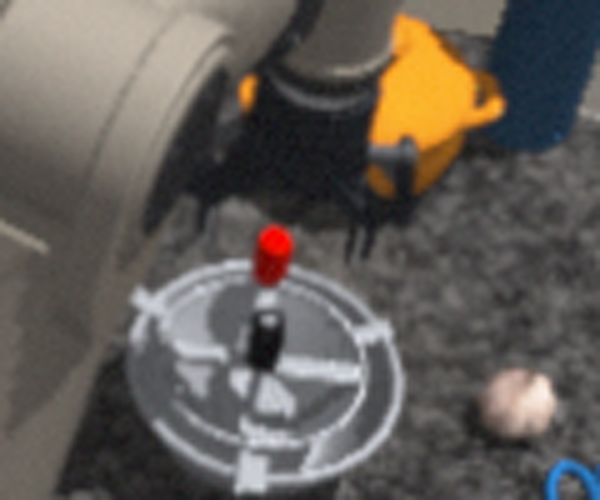

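The picture shows the mill seated level, with the hub at crop (265,340) and open fingers above. I descend onto the hub.

Call:
{"api": "move_arm", "payload": {
  "gripper": [1,1,1,1,1,1,1,1,1],
  "translation": [
    [0,2,15],
    [0,2.5,35],
    [0,2.5,55],
    [0,2.5,70],
    [0,2.5,80],
    [0,2.5,88],
    [0,2.5,94],
    [0,2.5,96],
    [0,2.5,96]
  ],
  "spin": [0,0,0,0,0,0,0,0,0]
}}

```text
time_s: 12.23
ee_pos: [0.4818, -0.2387, 0.0799]
orientation: [1.0, -0.017, 0.0, 0.0]
wrist_force: [-0.2, 1.1, 0.6]
finger_gap: 0.0854
gripper_force: 0.0
```

Call:
{"api": "move_arm", "payload": {
  "gripper": [0,0,0,0,0,0,0,0,0,0],
  "translation": [
    [0,0,0],
    [0,0,0],
    [0,0,0],
    [0,0,0],
    [0,0,0],
    [0,0,0],
    [0,0,0],
    [0,0,0],
    [0,0,0],
    [0,0,0]
  ],
  "spin": [0,0,0,0,0,0,0,0,0,0]
}}

```text
time_s: 13.07
ee_pos: [0.4817, -0.241, 0.0807]
orientation: [1.0, -0.018, 0.001, 0.002]
wrist_force: [-1.1, -5.5, 4.7]
finger_gap: 0.0214
gripper_force: 61.5
```

Call:
{"api": "move_arm", "payload": {
  "gripper": [0,0,0,0,0,0,0,0,0,0,0,0],
  "translation": [
    [0,1,0],
    [0,2,0],
    [0,2,-3],
    [0,2,-8],
    [0,2,-15],
    [0,2,-25],
    [0,2,-40],
    [0,2,-58],
    [0,2,-78],
    [0,2,-98],
    [0,2,-113],
    [0,2,-120]
  ],
  "spin": [0,0,0,0,0,0,0,0,0,0,0,0]
}}

```text
time_s: 14.07
ee_pos: [0.4826, -0.2388, 0.202]
orientation: [1.0, -0.016, 0.001, -0.001]
wrist_force: [0.6, -1.3, -4.7]
finger_gap: 0.0216
gripper_force: 60.7
```

```bash
cat > lv.py <<'E'
from h import *
import sys
def level(cx,cy,zr,name="side"):
    c=env.capture(name);W=cloud(c)
    for i in range(5):
        r=np.hypot(W[...,0]-cx,W[...,1]-cy);m=(r>.06)&(r<.08)&(abs(W[...,2]-zr)<.016);P=W[m];d=P[:,:2]-[cx,cy]
        q=np.linalg.lstsq(np.c_[d,np.ones(len(P))],P[:,2],rcond=None)[0];zr=q[2]
        k=abs(P[:,2]-np.c_[d,np.ones(len(P))]@q)<.006
        q=np.linalg.lstsq(np.c_[d,np.ones(len(P))][k],P[k,2],rcond=None)[0]
        s=np.linalg.lstsq(np.c_[2*P[k,:2],np.ones(k.sum())],(P[k,:2]**2).sum(1),rcond=None)[0];cx,cy=s[:2]
    print(name,"n",len(P),"tilt",np.degrees(q[:2]).round(1),"rim z",q[2].round(4),"c",cx.round(4),cy.round(4),"D",round(2*np.sqrt(s[2]+cx**2+cy**2),4))
    return c,W
if __name__=="__main__":
    s=env.get_state();e=s["ee_pos"];print(e,s["orientation"].round(4),s["finger_gap"],s["gripper_force"],s["wrist_force"])
    for n in("side","top"):
        c,W=level(e[0]-.002,e[1]-.0025,e[2]+.010,n);cv2.imwrite(f"pics/lv_{n}.png",c["frame"][...,::-1])
E
python3 lv.py; python3 -c "
import cv2,numpy as np
a=cv2.imread('pics/lv_side.png')[100:260,330:530];b=cv2.imread('pics/lv_top.png')[110:270,330:530]
cv2.imwrite('pics/s7.png',cv2.resize(np.hstack([a,b]),(800,320),interpolation=cv2.INTER_CUBIC))"
```

```text
[ 0.48255774 -0.23883132  0.20199474] [ 9.999e-01 -1.620e-02  1.200e-03 -5.000e-04] 0.02155300306824257 60.743640661239624 [ 0.64563639 -1.29467462 -4.71810424]
side n 334 tilt [-3.8  1. ] rim z 0.2041 c 0.4781 -0.2392 D 0.1376
top n 360 tilt [-0.9  4.8] rim z 0.2014 c 0.479 -0.236 D 0.1363
```

View pics/s7.png

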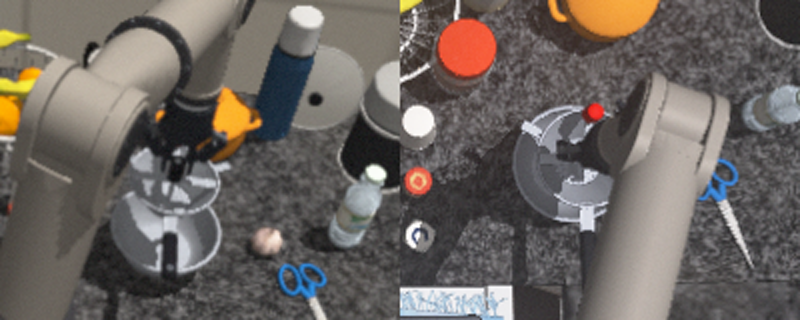

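The mill hangs clear of the bowl in the gripper, in both halves of the picture. I carry it over at this height (sieve at about 0.145).

Call:
{"api": "move_arm", "payload": {
  "gripper": [0,0,0,0,0,0,0,0,0,0,0,0],
  "translation": [
    [0,-5,0],
    [0,-15,0],
    [0,-28,0],
    [-1,-44,0],
    [-1,-62,0],
    [-1,-82,0],
    [-2,-104,0],
    [-2,-128,0],
    [-2,-153,0],
    [-3,-178,0],
    [-3,-203,0],
    [-3,-228,0]
  ],
  "spin": [0,0,0,0,0,0,0,0,0,0,0,0]
}}

```text
time_s: 15.17
ee_pos: [0.4849, -0.0094, 0.1991]
orientation: [1.0, -0.016, -0.001, -0.0]
wrist_force: [0.6, -0.6, -3.9]
finger_gap: 0.0212
gripper_force: 60.6
```

Call:
{"api": "move_arm", "payload": {
  "gripper": [0,0,0,0,0,0,0,0,0,0,0,0],
  "translation": [
    [0,-25,0],
    [-1,-50,0],
    [-1,-75,0],
    [-2,-100,0],
    [-2,-125,0],
    [-2,-150,0],
    [-3,-173,0],
    [-3,-194,0],
    [-3,-213,0],
    [-4,-230,0],
    [-4,-243,0],
    [-4,-251,0]
  ],
  "spin": [0,0,0,0,0,0,0,0,0,0,0,0]
}}

```text
time_s: 16.17
ee_pos: [0.4884, 0.2421, 0.1991]
orientation: [1.0, -0.015, -0.001, -0.001]
wrist_force: [-0.4, 0.3, -4.0]
finger_gap: 0.0214
gripper_force: 60.5
```

Call:
{"api": "move_arm", "payload": {
  "gripper": [0,0,0,0],
  "translation": [
    [0,-3,0],
    [0,-4,0],
    [0,-4,0],
    [0,-4,0]
  ],
  "spin": [0,0,0,0]
}}

```text
time_s: 16.5
ee_pos: [0.4914, 0.241, 0.1997]
orientation: [1.0, -0.018, -0.0, 0.001]
wrist_force: [-1.2, -0.1, -3.9]
finger_gap: 0.0214
gripper_force: 60.6
```

```bash
cat > fin.py <<'E'
from h import *
from scipy.optimize import least_squares
s=env.get_state();e=s["ee_pos"];print(e,s["orientation"].round(4),s["finger_gap"],s["gripper_force"],s["wrist_force"].round(1),s["joint_positions"].round(2))
A=[]
for n in("side","top"):
    D=[]
    for i in range(3): c=env.capture(n);D.append(c["depth"])
    c["depth"]=np.median(D,0).astype(np.float32);np.savez(f"fin_{n}.npz",W=cloud(c),f=c["frame"]);W=cloud(c);g=c["frame"].astype(int)
    d=W[...,:2]-e[:2];r=np.hypot(d[...,0],d[...,1]);h=W[...,2]-e[2]
    hd=(d[...,0]<-.105)&(d[...,0]>-.2)&(abs(d[...,1])<.05)&(abs(h)<.05)&(g.sum(-1)<200)
    P=W[hd]
    if len(P)>5:
        q=np.polyfit(P[:,0]-e[0],P[:,2]-e[2],1);q2=np.polyfit(P[:,0]-e[0],P[:,1]-e[1],1)
        print(n,"handle",len(P),P.mean(0).round(4),"pitch deg",np.degrees(q[0]).round(1),"yaw",np.degrees(q2[0]).round(1),"x range",P[:,0].min().round(3))
    k=(g[...,0]>110)&(g[...,1]<70)&(r<.09)&(h>.03)&(h<.09)
    if k.sum()>3: print(n,"knob",k.sum(),W[k].mean(0).round(4),"top",np.quantile(W[k][:,2],.95).round(4))
    # rim: per azimuth sector, highest points around r=.0735
    az=np.degrees(np.arctan2(d[...,1],d[...,0]))
    out=[]
    for a in range(-180,180,30):
        m=(abs((az-a+180)%360-180)<10)&(r>.064)&(r<.082)&(h>-.01)&(h<.03)
        if m.sum()>3: out.append((a,int(m.sum()),round(float(np.quantile(h[m],.85)),4)))
    print(n,"rim h(ee)",out)
E
python3 fin.py
```

```text
[0.49136599 0.2409823  0.19967681] [ 9.998e-01 -1.810e-02 -1.000e-04  6.000e-04] 0.02135296122365217 60.59639096260071 [-1.2 -0.1 -3.9] [-0.14  0.35 -0.47  1.53  0.16  1.3  -2.23]
side handle 155 [0.3328 0.2393 0.2096] pitch deg -3.0 yaw -0.0 x range 0.299
side rim h(ee) [(-180, 34, 0.0075), (-150, 13, 0.0087), (-120, 8, 0.0093), (-90, 18, 0.0089), (-60, 25, 0.0079), (-30, 17, 0.0039), (30, 6, 0.0051), (60, 20, 0.0061), (90, 11, 0.0053), (120, 11, 0.0059), (150, 8, 0.0094)]
top handle 40 [0.3141 0.2482 0.2108] pitch deg -2.0 yaw 18.6 x range 0.3
top knob 45 [0.5501 0.2351 0.263 ] top 0.2674
top rim h(ee) [(-120, 21, 0.0079), (-90, 24, 0.0083), (-60, 36, 0.0067), (-30, 21, 0.008)]
```

Run:
```python
from h import *
from scipy.optimize import least_squares
def fit(P,R0,c0):
    f=lambda p:np.hypot(P[:,0]-p[0],P[:,1]-p[1])-R0
    o=least_squares(f,c0,loss="soft_l1",f_scale=.002);return o.x.round(4),np.median(f(o.x)).round(4)
def rim(W,c,Rr,z0,z1,dr=.006):
    c=np.array(c)
    for i in range(6):
        r=np.hypot(W[...,0]-c[0],W[...,1]-c[1]);m=(abs(r-Rr)<dr)&(W[...,2]>z0)&(W[...,2]<z1);P=W[m];c,e=fit(P,Rr,c)
    az=np.arctan2(P[:,1]-c[1],P[:,0]-c[0]);return c,e,len(P),np.histogram(az,6,(-np.pi,np.pi))[0]
for n in("side","top"):
    a=np.load(n+"0.npz")["W"];b=np.load(f"fin_{n}.npz")["W"]
    print(n,"dish",rim(a,[.489,.243],.055,.045,.060,.008),"mill seated0",rim(a,[.483,-.244],.0715,.083,.094))
    print("   mill now",rim(b,[.489,.2405],.0715,.200,.214))
    f=np.load(n+"0.npz")["f"].astype(int)
    m=(f.min(-1)>150)&(np.hypot(a[...,0]-.489,a[...,1]-.243)<.075)&(a[...,2]>.046);P=a[m];print("   dish white mid",(P.min(0)+P.max(0))[:2]/2,np.ptp(P[:,:2],axis=0))
```

```text
side dish (array([0.4905, 0.2388]), np.float64(0.0006), 123, array([29, 17, 19, 22, 14, 22])) mill seated0 (array([ 0.4846, -0.2455]), np.float64(-0.0), 51, array([30, 21,  0,  0,  0,  0]))
   mill now (array([0.4905, 0.2376]), np.float64(-0.0013), 169, array([32, 30, 25, 14, 38, 30]))
   dish white mid [0.48996925 0.23912169] [0.11858979 0.11262263]
top dish (array([0.4889, 0.2429]), np.float64(0.0007), 113, array([16, 16, 17, 20, 24, 20])) mill seated0 (array([ 0.4836, -0.2441]), np.float64(-0.0013), 236, array([44, 41, 41, 31, 37, 42]))
   mill now (array([0.4888, 0.2435]), np.float64(-0.0002), 121, array([ 6, 63, 52,  0,  0,  0]))
   dish white mid [0.48957541 0.2423856 ] [0.11395739 0.11080589]
```

The same-camera fits put the mill within about 1 mm of the dish centre. Lowering by 77 mm puts the sieve at about 0.067.

Call:
{"api": "move_arm", "payload": {
  "gripper": [0,0,0,0,0,0,0,0,0,0,0,0],
  "translation": [
    [0,-1,4],
    [0,-1,11],
    [0,-1,20],
    [0,-1,30],
    [0,-1,40],
    [0,-1,50],
    [0,-1,58],
    [0,-1,65],
    [0,-1,70],
    [0,-1,74],
    [0,-1,76],
    [0,-1,76]
  ],
  "spin": [0,0,0,0,0,0,0,0,0,0,0,0]
}}

```text
time_s: 17.8
ee_pos: [0.4911, 0.2432, 0.1236]
orientation: [1.0, -0.017, -0.0, 0.0]
wrist_force: [0.3, 0.4, -4.1]
finger_gap: 0.0212
gripper_force: 60.7
```

Call:
{"api": "move_arm", "payload": {
  "gripper": [0,0,0,0],
  "translation": [
    [0,0,0],
    [0,0,0],
    [0,0,0],
    [0,0,0]
  ],
  "spin": [0,0,0,0]
}}

```text
time_s: 18.13
ee_pos: [0.4915, 0.2434, 0.1243]
orientation: [1.0, -0.017, 0.0, -0.0]
wrist_force: [0.5, 0.4, -5.1]
finger_gap: 0.0214
gripper_force: 60.7
```

```bash
python3 fin.py
python3 - <<'E'
from h import *
from scipy.optimize import least_squares
W=np.load("fin_side.npz")["W"];c=np.array([.4905,.2385])
for zr in(.130,):
  for i in range(6):
    r=np.hypot(W[...,0]-c[0],W[...,1]-c[1]);m=(abs(r-.0715)<.006)&(abs(W[...,2]-zr)<.007);P=W[m]
    o=least_squares(lambda p:np.hypot(P[:,0]-p[0],P[:,1]-p[1])-.0715,c,loss="soft_l1",f_scale=.002);c=o.x
print("mill",c.round(4),len(P),"dish should be .4905 .2388; rim z med",np.median(P[:,2]))
T=np.load("fin_top.npz")["W"];T0=np.load("top0.npz")["W"]
for n,x,y in(("cup",.5546,.0032),("sred",.46,.0057),("swhite",.3727,.0047)):
    for w in(T0,T):
        P=w[(np.hypot(w[...,0]-x,w[...,1]-y)<.04)&(w[...,2]>.09)&(w[...,2]<.12)];print(n,P.mean(0).round(4) if len(P) else "occluded")
E
```

```text
[0.49151348 0.24344326 0.12427461] [ 9.999e-01 -1.730e-02  4.000e-04 -2.000e-04] 0.02138611454909528 60.69522142410278 [ 0.5  0.4 -5.1] [-0.15  0.41 -0.46  1.64  0.2   1.14 -2.26]
side handle 147 [0.3348 0.241  0.1336] pitch deg -3.4 yaw -0.8 x range 0.297
side rim h(ee) [(-180, 31, 0.0058), (-150, 10, 0.008), (-120, 9, 0.0086), (-90, 16, 0.0074), (-60, 29, 0.007), (-30, 19, 0.005), (60, 16, 0.0041), (90, 11, 0.0086), (120, 10, 0.0099), (150, 8, 0.0093)]
top handle 38 [0.3182 0.2518 0.1329] pitch deg -6.0 yaw 12.6 x range 0.296
top knob 37 [0.5501 0.2363 0.1863] top 0.1928
top rim h(ee) [(-120, 14, 0.0088), (-90, 17, 0.0089), (-60, 32, 0.0063), (-30, 18, 0.0069), (0, 4, 0.0067)]
mill [0.4907 0.2399] 172 dish should be .4905 .2388; rim z med 0.13000797191540125
cup [0.5542 0.0036 0.1043]
cup [0.554  0.0035 0.1039]
sred [0.459  0.0058 0.105 ]
sred [0.4591 0.0056 0.1052]
swhite [0.3723 0.005  0.0974]
swhite [0.372  0.0049 0.0978]
```

Level to within about 1°, jars undisturbed. One last 1–2 mm trim and settle.

Call:
{"api": "move_arm", "payload": {
  "gripper": [0,0,0,0,0,0],
  "translation": [
    [0,0.5,1],
    [0,0.7,1.8],
    [0,0.7,1.8],
    [0,0.7,1.8],
    [0,0.7,1.8],
    [0,0.7,1.8]
  ],
  "spin": [0,0,0,0,0,0]
}}

```text
time_s: 18.93
ee_pos: [0.4912, 0.2427, 0.1221]
orientation: [1.0, -0.017, -0.0, -0.0]
wrist_force: [-0.0, -0.1, -3.8]
finger_gap: 0.0211
gripper_force: 60.7
```

```bash
python3 -c "
from h import *
s=env.get_state();print(s['ee_pos'],s['wrist_force'],s['gripper_force']);print(env.finish_job())"
```

```text
[0.49121422 0.24265221 0.12209492] [-0.04860008 -0.14345551 -3.79637332] 60.696845054626465
the job is handed in; nothing more can be done
None
```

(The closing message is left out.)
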